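# Latch a swatch-magazine follower open

### The job

Open the wider of the two swatch-card magazines for refilling: with the fingertips push its sprung follower plate back well past the stop pin, then let it go so that it springs back and latches at mid position against the pin. Push it only, do not grip it, and do not ram it against its end stop; leave the narrow magazine, the tin, the cup and the cards as they are.

Things in the scene. Friction and masses are not known exactly. Their poses are not given: they have to be found in the camera images.
- wide_magazine: the wide swatch-card magazine: open grey metal tray screwed to the bench, 240 mm long (its x) by 130 mm wide (its y). Origin: centre of its underside, on the bench. Its x axis points from the low front wall (28 mm high) to the back wall (50 mm); side walls 50 mm high, all 4 mm thick. Holds a sprung follower and, on its +y wall, a spring-loaded stop pin.
- wide_push (a point): centre of the front (pushing) face of the wide follower, 95 mm above the bench. The follower is an upright aluminium plate across the tray, 90 mm wide, 8 mm thick, reaching 15 to 116 mm above the bench; a low shoe lies behind it (towards the magazine's +x). At home this face is at x = -60 mm in the magazine's frame, with 56 mm free to the front wall; above 60 mm only the plate stands up.
- wide_follower (a joint): travel along its magazine's +x, m: 0 home (sprung), 0.095 hard end stop. Push: 4 N at 0 to 10 N at the end, plus 18 N per m/s and 1-2 N from the pin. Its ramped tooth lifts the stop pin from 0.02 to 0.05; past about 0.053 the pin snaps in behind the tooth, and let go after that (0.06 to 0.09 is good) it comes back and is caught at 0.050, mid position. Let go sooner, it returns to 0.
- narrow_magazine: the narrow swatch-card magazine: open grey metal tray screwed to the bench, 240 mm long (its x) by 80 mm wide (its y). Origin: centre of its underside, on the bench. Its x axis points from the low front wall (28 mm high) to the back wall (50 mm); side walls 50 mm high, all 4 mm thick. Holds a sprung follower and, on its +y wall, a spring-loaded stop pin.
- narrow_push (a point): centre of the front (pushing) face of the narrow follower, 95 mm above the bench. The follower is an upright aluminium plate across the tray, 40 mm wide, 8 mm thick, reaching 15 to 116 mm above the bench; a low shoe lies behind it (towards the magazine's +x). At home this face is at x = -60 mm in the magazine's frame, with 56 mm free to the front wall; above 60 mm only the plate stands up.
- narrow_follower (a joint): travel along its magazine's +x, m: 0 home (sprung), 0.095 hard end stop. Push: 4 N at 0 to 10 N at the end, plus 18 N per m/s and 1-2 N from the pin. Its ramped tooth lifts the stop pin from 0.02 to 0.05; past about 0.053 the pin snaps in behind the tooth, and let go after that (0.06 to 0.09 is good) it comes back and is caught at 0.050, mid position. Let go sooner, it returns to 0.
- wide_pin (a joint): stop pin of the wide magazine, m: 0 is fully in (towards the middle of the tray), positive is drawn outwards along the magazine's +y, up to 0.012; sprung inwards with about 2 N. It is a steel pin of 8 mm diameter, 26 mm above the bench, at x = +31 mm in the magazine's frame; its black pull knob (18 mm diameter) ends 34 mm outside the side wall. It needs no touching. The narrow magazine has one like it.
- tin: loose bystander: closed round steel tin, 86 mm diameter, 115 mm high, standing; origin: centre of its underside
- cup: loose bystander: clear mixing cup, 90 mm rim diameter, 120 mm high, standing; origin: centre of its underside
- cards: loose bystander: stack of white swatch cards, 90 x 50 x 24 mm, lying on the bench; origin: centre of its underside

How it is judged (in metres and radians):
On the way, in this order (a step that is already met when the one before it is completed fails the run):
1. the wide follower has been pushed past the stop pin (value of joint wide_follower above 0.053 m and value of joint wide_pin below 0.003 m), for 0.02 s.
2. let go, it has come back and rests against the stop pin at mid position (value of joint wide_follower between 0.046 and 0.0525 m and contact force between each of the arm, the fingers and wide_follower below 0.2 N), for 0.2 s.
At the end, for the whole second after the job is handed in: The wide follower is at rest, untouched, at its mid position (travel 0.046 to 0.0525 m) with the stop pin in (less than 3 mm out); the narrow follower is home (within 6 mm); tin, cup and cards stand within 20 mm of where they were, tilted less than 0.2 rad (value of joint wide_follower between 0.046 and 0.0525 m and velocity of joint wide_follower between -0.01 and 0.01 m/s and value of joint wide_pin below 0.003 m and value of joint narrow_follower below 0.006 m and distance of each of tin, cup, cards from where it was at the start of the episode below 0.02 m and angle between each of tin, cup, cards's own z axis and vertical below 0.2 rad).
It fails at once if the follower is gripped or rammed (over 35 N from the fingers) (contact force between the fingers and wide_follower above 35 N).
It fails at once if the narrow magazine's follower is pushed more than 10 mm (value of joint narrow_follower above 0.01 m).
It fails at once if the tin, cup or cards are moved more than 20 mm, lifted or tipped (not (distance of each of tin, cup, cards from where it was at the start of the episode below 0.02 m and angle between each of tin, cup, cards's own z axis and vertical below 0.2 rad)).
It also fails if it takes over 29 s, if anything falls off the work surface, if the arm or the gripper's body presses on something with over 40 N, if the wrist force passes 120 N, or if a joint passes its speed limit or range.

### The arm

A 6-joint arm with a two-finger parallel gripper is mounted at the origin on the work surface. World frame = base frame: x ahead of the robot, y to its left, z up, the work surface at z = 0. Lengths are in mm, angles in rad, forces in N, time in s.
With the tool pointing down it reaches from about 300 to 775 mm from the base axis. Payload 14.6 kg.
Tool frame: the origin (TCP) lies midway between the tips of the shut fingers; the grasp point (between the pads) lies 19 mm behind it; z points along the fingers, y is the direction in which the jaws open and shut (so a half turn about z gives the same grasp; the last joint's range is limited). The gripper opens to 94 mm and grips with 3 to 60 N. Pads are 16 mm wide; open, the fingers measure 119 mm over their backs; the gripper's body (75 mm by 177 mm) begins 78 mm behind the grasp point.
Start: joints at [1.082, 0.3, 1.521, -0, 1.321, -0.067], TCP at [225.168, 501.785, 205.446] pointing down, gripper open.
Joint ranges: [-3.03, 3.03], [-0.79, 2.21], [0.23, 2.52], [-1.04, 4.18], [0, 3.07], [-2.55, 2.55]. Speed limits (rad/s): [2.22, 2.22, 2.57, 3.14, 3.14, 3.14].

### API

Orientations are given as [roll, pitch, yaw] about the fixed x, y, z axes, in that order (R = Rz(yaw) Ry(pitch) Rx(roll)).
In Python, from cell import manip, camera gives the robot as it stands. The module is installed in compiled form; this text tells all that it offers.
- The arm moves only by the tool jog_arm, never from a script. Its argument "commands" is a list of rows, each a list of 7 numbers: the shift along the world's x, y, z in units of 1 m (1.0 is 1 m), then the turn, a rotation vector about the world's x, y, z in units of 120 degrees (1.0 is 120 degrees), then the opening, from 0 (shut) to 1 (fully open). In form: [[x, y, z, ax, ay, az, grip], ...]. A call has exactly 10 rows; each row is the pose to reach, as a shift and turn from the pose commanded when the call began; what a row does not reach only later rows make up. A row lasts 1/8 s, in which the tool goes at most 62.5 mm and 10.7 degrees, less where a joint would pass 70% of its speed; a pose out of reach is approached as far as the arm can. A call with a number of a shift or a turn outside -1 to 1 is refused whole. A call with a gripper value outside its range is refused whole. The fingers move at their own pace and stop on an object; "grip_force" is the grip in N (left out, the last holds). Time passes only in rows, so rows that repeat a pose let the fingers close, or fill a call up. It gives the time, the measured TCP pose, the force and the opening at its end, in the units of the state.
- manip.read_state(): the state, without advancing time (a new reading comes with each control period).
- camera(name): name is "scene" or "top" or "wrist"; returns a dict with "pixels" (400x640x3 uint8, blue, green, red), "vertical_fov" (degrees; the focal length in pixels is half the picture's height over the tangent of half this angle, whatever the lens; pixels are square), "cx", "cy" (the principal point, pixels), "rvec" (rotation vector, rad) and "tvec" (3), from world to camera coordinates, as OpenCV has them. Camera axes: x right, y down, z forward; pixel columns grow to the right and rows downward; lengths in mm; the calibration is good to about 2 mm. The wrist camera is an equidistant fisheye: a pixel r from the principal point sees the ray r / f radians off the axis. A picture is of the moment at which its call begins. There is no depth.
- manip.sign_off(): hands the job in, once; it reports no verdict.
The state is a dict: "clock": time; "joints": joint angles; "qd": joint speeds; "effort": joint torques, N m; "eef_pos": TCP position; "eef_rot": TCP orientation; "wrist_force": force on the tool from outside, world axes, zero at the start; "moment": the same for the moment, N m; "finger_gap": finger opening in mm.
Only numpy, scipy, OpenCV 4.12 (cv2) and the standard library are available. Lean on these libraries where they do the work, as an engineer would, in place of code of your own. Each camera call takes 0.05 s, during which the arm holds its last target.

## Working session

There is one attempt and no reset: what is moved stays moved. The work goes in short steps, Python scripts to look and compute and a tool call to move; the robot and the scene stay as the last step left them, time stands still between calls to the robot, and variables do not carry over. Pictures are saved under pics/ and viewed, and the job is handed in when it is done.

Besides the shell and the picture viewer there is one more tool, called after "Request:" as a command line: name --pt "numbers of a row" for each row, then --argument value for the rest. jog_arm: Moves the arm, as the interface text tells. Its arguments: {"type":"object","properties":{"commands":{"type":"array","items":{"type":"array","items":{"type":"number"}}},"grip_force":{"type":"number"}},"required":["commands"]}

```bash
mkdir -p pics
cat > h.py <<'E'
import numpy as np, cv2
from cell import manip, camera
def ray(c,u,v):
    R=cv2.Rodrigues(np.array(c["rvec"],float))[0];t=np.array(c["tvec"],float).ravel()
    h=c["pixels"].shape[0];f=h/2/np.tan(np.radians(c["vertical_fov"])/2)
    d=R.T@np.array([(u-c["cx"])/f,(v-c["cy"])/f,1]);return -R.T@t,d
def onz(c,u,v,z):
    o,d=ray(c,u,v);return o+d*(z-o[2])/d[2]
def proj(c,p):
    R=cv2.Rodrigues(np.array(c["rvec"],float))[0];t=np.array(c["tvec"],float).ravel()
    h=c["pixels"].shape[0];f=h/2/np.tan(np.radians(c["vertical_fov"])/2)
    q=R@np.array(p,float)+t;return f*q[0]/q[2]+c["cx"],f*q[1]/q[2]+c["cy"]
E
python3 - <<'E'
from h import *
import pickle
for n in ["scene","top"]:
    c=camera(n);cv2.imwrite(f"pics/{n}0.png",np.array(c["pixels"]));pickle.dump(c,open(n+".pkl","wb"))
    print(n,ray(c,320,200),c["vertical_fov"])
print(manip.read_state())
E
```

```text
scene (array([1096.68464633,  321.3954545 ,  866.72430022]), array([-0.48551955, -0.31915766, -0.81399047])) 56.83933621474907
top (array([ 380.18388077,   19.16145784, 1189.39299631]), array([ 0.21685141, -0.02129495, -0.9760831 ])) 56.33617718412996
{'clock': 0.1, 'joints': array([ 1.08239097e+00,  3.00421050e-01,  1.52153492e+00, -5.28862424e-05,
        1.32071167e+00, -6.66025695e-02]), 'qd': array([ 0.00131899, -0.00022183, -0.00146058, -0.00072408, -0.00084372,
       -0.00094621]), 'effort': array([ 2.14841821e-03, -5.32642543e+01, -3.53287840e+01,  7.09578814e-02,
        2.34411116e-02, -6.97129735e-05]), 'eef_pos': array([225.0737241 , 501.56769753, 204.93331358]), 'eef_rot': array([-3.14051663e+00, -2.04310349e-05,  2.71980297e+00]), 'wrist_force': array([-0.55961169, -0.88131781,  0.3402308 ]), 'moment': array([-0.06707574, -0.02196189,  0.00993109]), 'finger_gap': 93.98442675469731}
```

View pics/scene0.png

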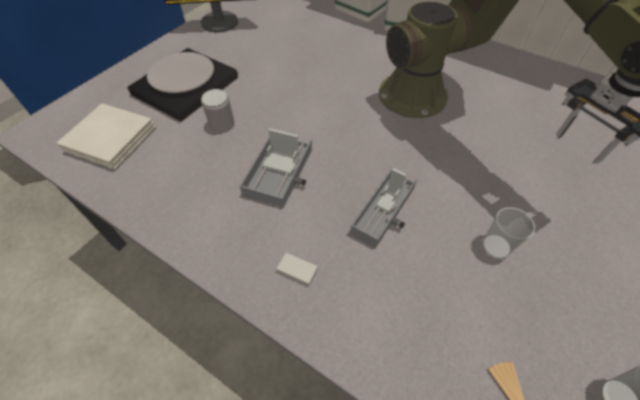

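View pics/top0.png

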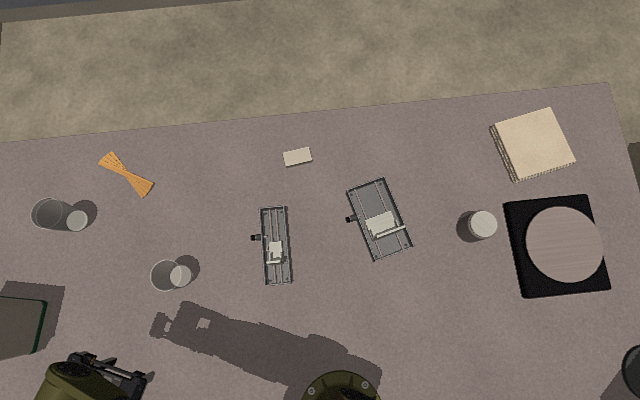

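The wide magazine is at about (380,220) in the top view, with its pin knob at (350,219). The follower plate is at (390,231) and pushes away from the robot. The narrow magazine is at (276,245), the tin at (483,225), the cup at (172,275) and the cards at (298,157). Next I zoom in on the wide magazine.

Run:
```python
import cv2
a=cv2.imread("pics/top0.png")[165:275,330:430];cv2.imwrite("pics/topz.png",cv2.resize(a,None,fx=5.4,fy=5.4,interpolation=cv2.INTER_CUBIC))
a=cv2.imread("pics/scene0.png")[120:215,230:325];cv2.imwrite("pics/scenez.png",cv2.resize(a,None,fx=6,fy=6,interpolation=cv2.INTER_CUBIC))
```

```text
(no output)
```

View pics/topz.png

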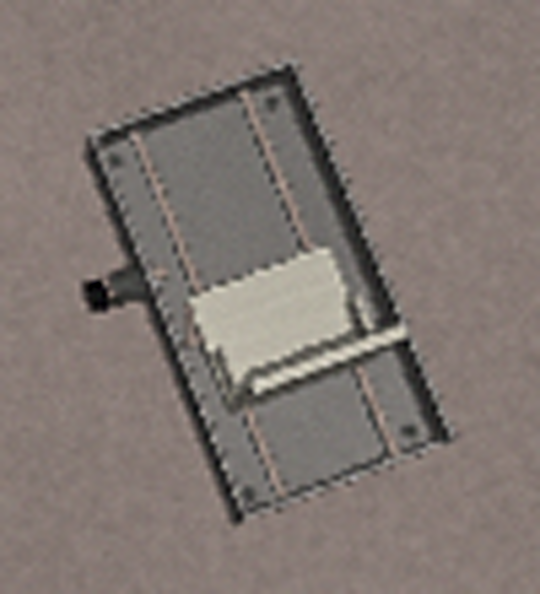

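View pics/scenez.png

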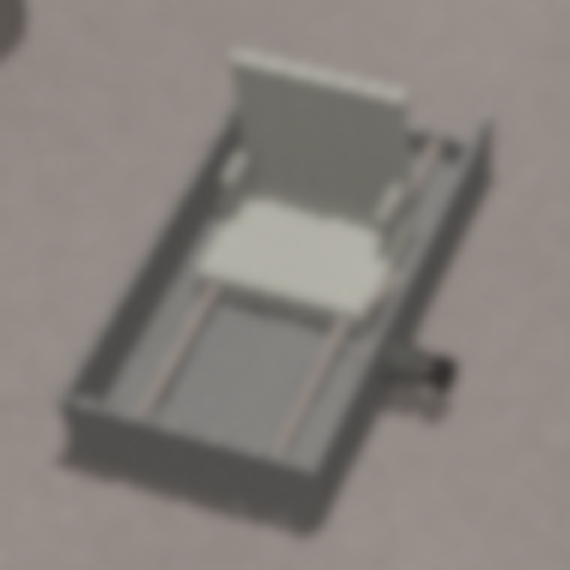

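Run:
```python
from h import *
import pickle
T=pickle.load(open("top.pkl","rb"));S=pickle.load(open("scene.pkl","rb"))
t=lambda x,y,z:onz(T,(x+.5)/5.4-.5+330,(y+.5)/5.4-.5+165,z)
s=lambda x,y,z:onz(S,(x+.5)/6-.5+230,(y+.5)/6-.5+120,z)
bl,br,fl,fr=t(88,140,50),t(293,66,50),t(237,522,50),t(452,437,50)
c=(bl+br+fl+fr)/4
print(bl,br,fl,fr,"c",c,"len",np.linalg.norm(bl-fl),np.linalg.norm(br-fr),"w",np.linalg.norm(bl-br),np.linalg.norm(fl-fr))
for a,b in((fl,bl),(fr,br)): d=b-a;print("yaw",np.degrees(np.arctan2(d[1],d[0])))
for a,b in((br,bl),(fr,fl)): d=b-a;print("yaw",np.degrees(np.arctan2(-d[0],d[1])))
pl,pr=t(252,387,116),t(407,332,116)
print("plate top",pl,pr,(pl+pr)/2,np.linalg.norm(pl-pr)); d=pl-pr;print(np.degrees(np.arctan2(-d[0],d[1])))
# scene plate: top edge
a,b=s(234,57,116),s(407,97,116);print("scene plate",a,b,(a+b)/2,np.linalg.norm(a-b)); d=b-a;print(np.degrees(np.arctan2(-d[0],d[1])))
fb=[s(66,405,50),s(318,470,50)];print("scene back top",fb,np.linalg.norm(fb[0]-fb[1]))
for n,(u,v,z) in dict(tin=(483,225,115),cards=(298,157,24),cup=(165,274,120)).items(): print(n,onz(T,u,v,z))
print("narrow",[onz(T,u,v,50) for u,v in((261,207),(287,206),(266,286),(292,284))])
```

```text
[655.03729987 -89.77273372  50.        ] [ 686.63094736 -214.49138892   50.        ] [ 427.73961869 -146.27753275   50.        ] [ 462.05425443 -273.10165466   50.        ] c [ 557.86553009 -180.91082751   50.        ] len 234.2157727028992 232.0988028008157 w 128.65807986653562 131.38436788430968
yaw 13.960389583392905
yaw 14.626855537528677
yaw 14.215100096294039
yaw 15.139940034615053
plate top [ 494.93593624 -154.26415445  116.        ] [ 515.54871696 -240.97342857  116.        ] [ 505.2423266  -197.61879151  116.        ] 89.12566941031405
13.372307541345007
scene plate [ 520.12208174 -235.85428583  116.        ] [ 496.22541466 -150.58084697  116.        ] [ 508.1737482 -193.2175664  116.       ] 88.55851214253491
15.654771787729743
scene back top [array([ 694.10309426, -207.47594767,   50.        ]), array([659.75508231, -87.77461944,  50.        ])] 124.53189915042913
tin [ 494.90708798 -466.47621469  115.        ]
cards [790.26721265  50.17486046  24.        ]
cup [451.34837674 453.44858155 120.        ]
narrow [array([630.5831763, 179.4510076,  50.       ]), array([625.16887906,  98.58412891,  50.        ]), array([388.94865818, 182.28857628,  50.        ]), array([386.62542838, 104.57519233,  50.        ])]
```

Request:
jog_arm --pt "0.012 -0.036 0 0 0 0.016 0" --pt "0.027 -0.078 0 0 0 0.035 0" --pt "0.043 -0.125 0 0 0 0.057 0" --pt "0.058 -0.17 0 0 0 0.077 0" --pt "0.073 -0.213 0 0 0 0.097 0" --pt "0.088 -0.257 0 0 0 0.117 0" --pt "0.103 -0.3 0 0 0 0.137 0" --pt "0.118 -0.344 0 0 0 0.157 0" --pt "0.133 -0.388 0 0 0 0.177 0" --pt "0.145 -0.424 0 0 0 0.193 0" --grip_force 20

```text
clock: 1.35
eef_pos: [370.3, 76.2, 205.4]
eef_rot: [-3.142, -0.0, 3.125]
wrist_force: [0.3, 0.2, -0.3]
finger_gap: 0.8
```

Request:
jog_arm --pt "0.013 -0.037 0 0 0 0.017 0" --pt "0.027 -0.077 0 0 0 0.035 0" --pt "0.041 -0.12 0 0 0 0.055 0" --pt "0.056 -0.16 0 0 0 0.075 0" --pt "0.07 -0.2 0 0 0 0.093 0" --pt "0.083 -0.24 0 0 0 0.11 0" --pt "0.092 -0.267 0 0 0 0.122 0" --pt "0.097 -0.281 0 0 0 0.129 0" --pt "0.097 -0.281 0 0 0 0.129 0" --pt "0.097 -0.281 0 0 0 0.129 0"

```text
clock: 2.6
eef_pos: [467.0, -202.4, 205.5]
eef_rot: [3.141, -0.0, -2.889]
wrist_force: [-0.5, 0.2, -0.4]
finger_gap: 0.9
```

Run:
```python
from h import *
c=camera("wrist");cv2.imwrite("pics/w1.png",np.array(c["pixels"]))
c=camera("scene");cv2.imwrite("pics/s1.png",cv2.resize(np.array(c["pixels"])[60:260,150:470],None,fx=2.5,fy=2.5))
s=manip.read_state();print(s["clock"],s["eef_pos"],s["eef_rot"],s["joints"],s["wrist_force"])
```

```text
2.7 [ 467.13400575 -202.39161265  205.68092524] [-3.14142719e+00  2.83820865e-04 -2.88828047e+00] [-4.80838519e-01  2.08337488e-01  1.63514992e+00  6.98946657e-05
  1.29778368e+00 -2.30496584e+00] [-0.14391646  0.37530227 -0.26897394]
```

View pics/w1.png

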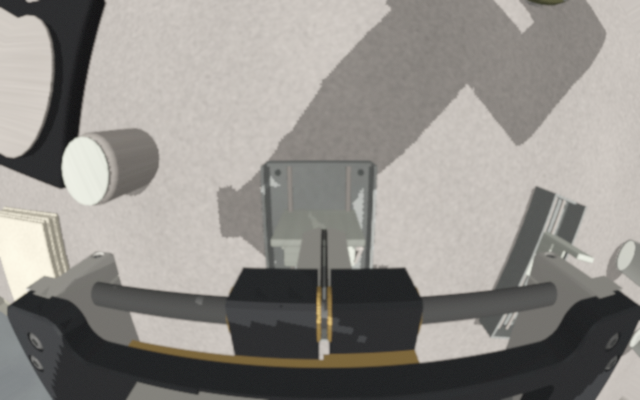

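View pics/s1.png

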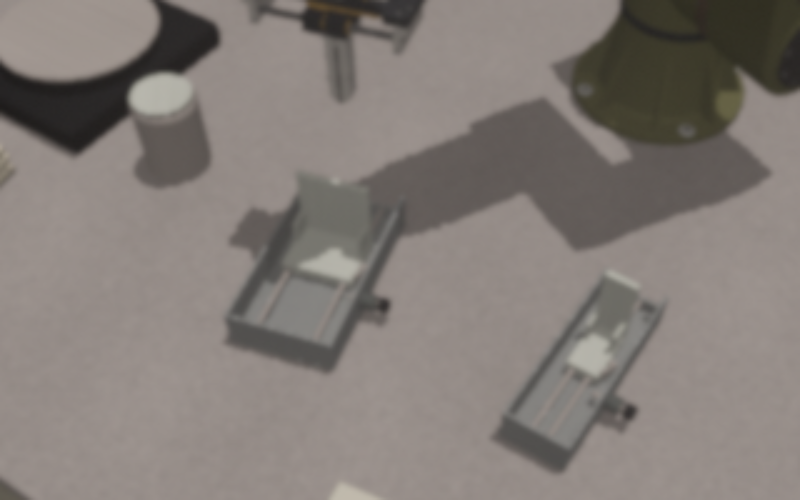

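The wrist picture shows the tray centred at column 320, square to the image, with the closed fingers at column 323. The scene view shows the fingers in front of the plate and clear of it. I'll lower the tool by 120 mm.

Request:
jog_arm --pt "0 0 -0.015 0 0 0 0" --pt "0 0 -0.035 0 0 0 0" --pt "0 0 -0.055 0 0 0 0" --pt "0 0 -0.075 0 0 0 0" --pt "0 0 -0.095 0 0 0 0" --pt "0 0 -0.108 0 0 0 0" --pt "0 0 -0.117 0 0 0 0" --pt "0 0 -0.12 0 0 0 0" --pt "0 0 -0.12 0 0 0 0" --pt "0 0 -0.12 0 0 0 0"

```text
clock: 3.95
eef_pos: [467.4, -203.3, 85.9]
eef_rot: [-3.141, 0.001, -2.889]
wrist_force: [-0.2, -0.3, 0.3]
finger_gap: 0.4
```

Run:
```python
from h import *
c=camera("top");cv2.imwrite("pics/t2.png",cv2.resize(np.array(c["pixels"])[150:300,320:520],None,fx=4,fy=4))
s=manip.read_state();print(s["clock"],s["eef_pos"],s["wrist_force"])
```

```text
4.0 [ 467.38467267 -203.31883336   85.89823212] [ 0.60974287 -0.09593841 -0.67774515]
```

View pics/t2.png

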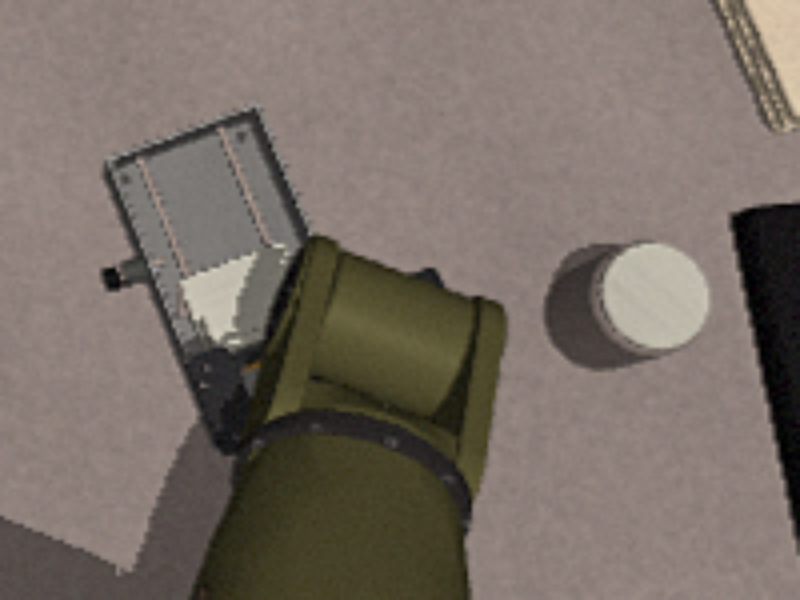

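The tool is down without touching the plate, and the shoe is still at home. Now I push slowly, 60 mm along the magazine's x.

Request:
jog_arm --pt "0.0058 0.0015 0 0 0 0 0" --pt "0.0116 0.003 0 0 0 0 0" --pt "0.0174 0.0045 0 0 0 0 0" --pt "0.0232 0.006 0 0 0 0 0" --pt "0.029 0.0075 0 0 0 0 0" --pt "0.0348 0.009 0 0 0 0 0" --pt "0.0407 0.0105 0 0 0 0 0" --pt "0.0465 0.012 0 0 0 0 0" --pt "0.0523 0.0135 0 0 0 0 0" --pt "0.0581 0.015 0 0 0 0 0"

```text
clock: 5.25
eef_pos: [524.8, -188.3, 85.4]
eef_rot: [3.141, -0.002, -2.889]
wrist_force: [-10.8, -1.2, 5.0]
finger_gap: 0.7
```

Run:
```python
from h import *
c=camera("scene");cv2.imwrite("pics/s3.png",cv2.resize(np.array(c["pixels"])[110:220,220:330],None,fx=5.4,fy=5.4,interpolation=cv2.INTER_CUBIC))
s=manip.read_state();print(s["clock"],s["eef_pos"],s["wrist_force"])
```

```text
5.3 [ 525.37526676 -188.13213776   85.40712663] [-4.4013368  -0.43172561  2.77542325]
```

View pics/s3.png

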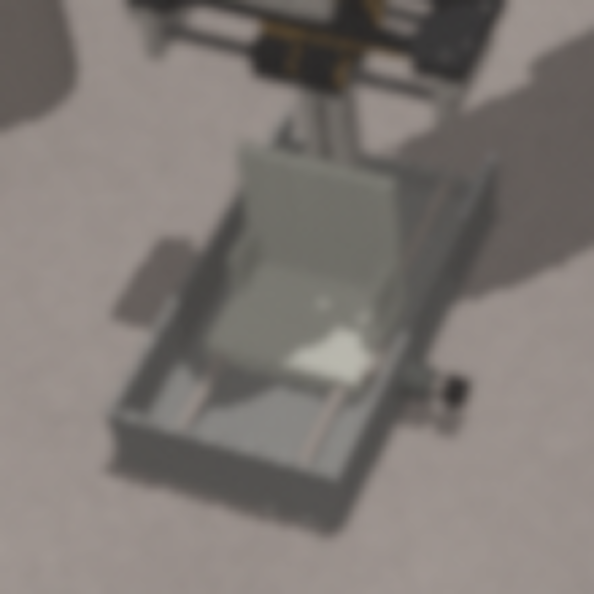

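Run:
```python
from h import *
import pickle
S=pickle.load(open("scene.pkl","rb"))
s=lambda x,y,z:onz(S,(x+.5)/6-.5+230,(y+.5)/6-.5+120,z)
s2=lambda x,y,z:onz(S,(x+.5)/5.4-.5+220,(y+.5)/5.4-.5+110,z)
a=(s(234,57,116)+s(407,97,116))/2;b=(s2(240,148,116)+s2(397,188,116))/2
print(a,b,(b-a)@np.array([.968,.25,0]))
```

```text
[ 508.1737482 -193.2175664  116.       ] [ 541.62348413 -183.82617555  116.        ] 34.727192093772906
```

The picture puts the follower's travel at about 35 mm, as planned. I'll push 40 mm further, to about 75 mm.

Request:
jog_arm --pt "0.0039 0.001 0 0 0 0 0" --pt "0.0077 0.002 0 0 0 0 0" --pt "0.0116 0.003 0 0 0 0 0" --pt "0.0155 0.004 0 0 0 0 0" --pt "0.0194 0.005 0 0 0 0 0" --pt "0.0232 0.006 0 0 0 0 0" --pt "0.0271 0.007 0 0 0 0 0" --pt "0.031 0.008 0 0 0 0 0" --pt "0.0349 0.009 0 0 0 0 0" --pt "0.0387 0.01 0 0 0 0 0"

```text
clock: 6.55
eef_pos: [563.4, -178.3, 85.4]
eef_rot: [3.141, -0.002, -2.889]
wrist_force: [-9.2, -1.4, 4.8]
finger_gap: 0.6
```

Run:
```python
from h import *
c=camera("scene");cv2.imwrite("pics/s4.png",cv2.resize(np.array(c["pixels"])[110:220,220:330],None,fx=5.4,fy=5.4,interpolation=cv2.INTER_CUBIC))
s=manip.read_state();print(s["clock"],s["eef_pos"],s["wrist_force"])
```

```text
6.6 [ 563.80186708 -178.19056289   85.38206593] [-7.50576053 -0.69926682  4.96510521]
```

View pics/s4.png

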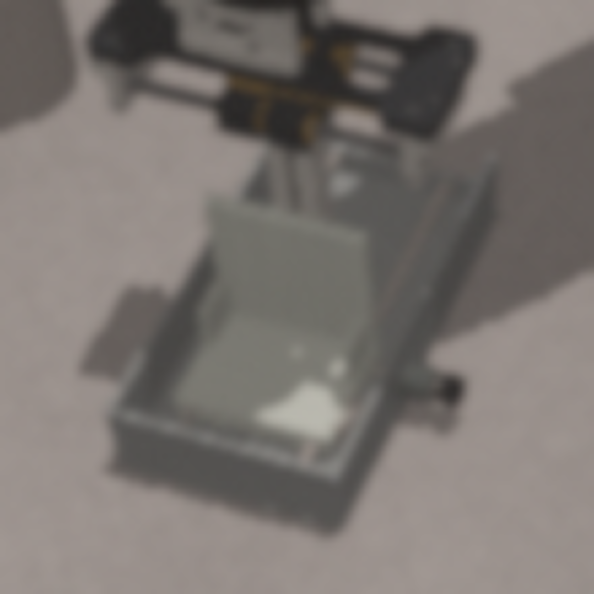

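The follower is now at about 75 mm and the knob has moved back in, from x=456 to x=449 in the picture. I'll let go by retreating 70 mm.

Request:
jog_arm --pt "-0.0048 -0.0013 0 0 0 0 0" --pt "-0.0097 -0.0025 0 0 0 0 0" --pt "-0.0145 -0.0038 0 0 0 0 0" --pt "-0.0194 -0.005 0 0 0 0 0" --pt "-0.0242 -0.0063 0 0 0 0 0" --pt "-0.034 -0.0088 0 0 0 0 0" --pt "-0.0436 -0.0113 0 0 0 0 0" --pt "-0.0533 -0.0138 0 0 0 0 0" --pt "-0.063 -0.0163 0 0 0 0 0" --pt "-0.0678 -0.0175 0 0 0 0 0"

```text
clock: 7.85
eef_pos: [495.6, -195.9, 85.5]
eef_rot: [-3.142, 0.0, -2.889]
wrist_force: [-0.0, 0.3, -0.5]
finger_gap: 0.8
```

Run:
```python
from h import *
c=camera("scene");cv2.imwrite("pics/s5.png",cv2.resize(np.array(c["pixels"])[110:220,220:330],None,fx=5.4,fy=5.4,interpolation=cv2.INTER_CUBIC))
s=manip.read_state();print(s["clock"],s["eef_pos"],s["wrist_force"])
```

```text
7.9 [ 495.3875234  -195.98647619   85.5348612 ] [ 0.4573847  -0.78671884  0.40712032]
```

View pics/s5.png

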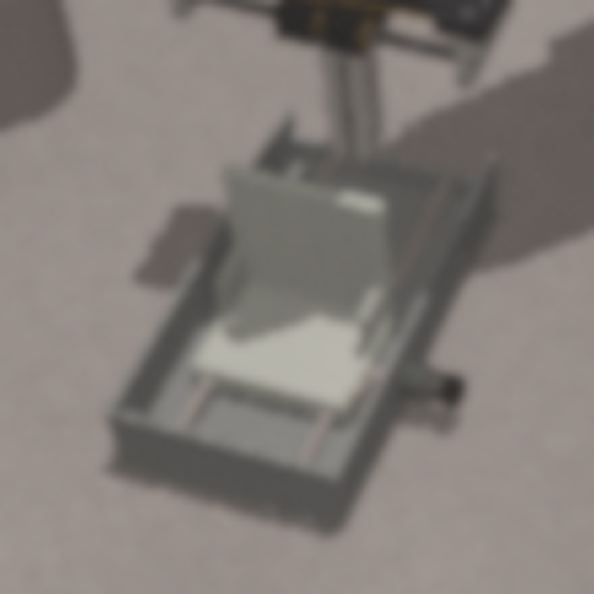

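The follower has been caught at mid position, clear of the fingers. I'll raise the arm and check.

Request:
jog_arm --pt "0 0 0 0 0 0 0" --pt "-0.005 0 0.01 0 0 0 0" --pt "-0.01 0 0.03 0 0 0 0" --pt "-0.01 0 0.05 0 0 0 0" --pt "-0.01 0 0.07 0 0 0 0" --pt "-0.01 0 0.09 0 0 0 0" --pt "-0.01 0 0.11 0 0 0 0" --pt "-0.01 0 0.12 0 0 0 0" --pt "-0.01 0 0.12 0 0 0 0" --pt "-0.01 0 0.12 0 0 0 0"

```text
clock: 9.15
eef_pos: [485.9, -195.6, 204.7]
eef_rot: [3.141, -0.001, -2.889]
wrist_force: [0.4, -0.8, -0.4]
finger_gap: 0.3
```

Run:
```python
from h import *
import pickle
S=pickle.load(open("scene.pkl","rb"))
c=camera("scene");cv2.imwrite("pics/s6.png",cv2.resize(np.array(c["pixels"])[110:220,220:330],None,fx=5.4,fy=5.4,interpolation=cv2.INTER_CUBIC))
s=lambda x,y,z:onz(S,(x+.5)/6-.5+230,(y+.5)/6-.5+120,z)
s2=lambda x,y,z:onz(S,(x+.5)/5.4-.5+220,(y+.5)/5.4-.5+110,z)
a=(s(234,57,116)+s(407,97,116))/2
for p,q in (((210,200),(365,237)),((227,170),(385,208))):
    b=(s2(*p,116)+s2(*q,116))/2;print((b-a)@np.array([.968,.25,0]))
# unchanged bystanders (top view diff)
T0=pickle.load(open("top.pkl","rb"));t=camera("top")
d=np.abs(np.array(t["pixels"]).astype(int)-np.array(T0["pixels"]))
for n,(u,v) in dict(tin=(483,225),cards=(298,157),cup=(172,275),narrow=(276,245)).items(): print(n,d[v-20:v+20,u-20:u+20].mean())
print(manip.read_state()["clock"])
```

```text
73.09279081697358
50.81125063998301
tin 8.735833333333334
cards 9.257083333333334
cup 7.780833333333334
narrow 7.9275
9.25
```

View pics/s6.png

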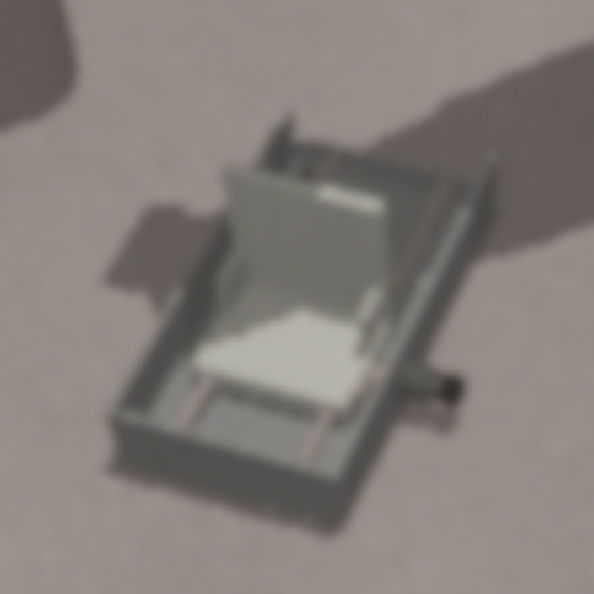

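The picture shows the follower latched at about 51 mm, its top edge running from (227,170) to (385,208), with the knob in. The changes around the bystanders are small and even, which looks like image noise. I'm handing in the job.

```bash
python3 -c "
from cell import manip
print(manip.sign_off())"
```

```text
the job is handed in; nothing more can be done
None
```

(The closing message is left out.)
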